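# Tamper from the chest into the steriliser

### The arm

A 6-joint arm with a two-finger parallel gripper is mounted at the origin on the work surface. World frame = base frame: x ahead of the robot, y to its left, z up, the work surface at z = 0. Lengths are in mm, angles in rad, forces in N, time in s.
With the tool pointing down it reaches from about 350 to 975 mm from the base axis. Payload 7.1 kg.
Tool frame: the origin (TCP) lies at the very end of the fingers, on their centre line; the grasp point (between the pads) lies 19 mm behind it; x points along the fingers, y is the direction in which the jaws open and shut, and the axes are right-handed (so a half turn about x gives the same grasp; the last joint's range is limited). The gripper opens to 88 mm and grips with 3 to 60 N. Pads are 20 mm wide; open, the fingers measure 115 mm over their backs; the gripper's body (75 mm by 178 mm) begins 61 mm behind the grasp point.
Start: joints at [-1.196, 0.423, 1.63, -0, 1.089, -0.019], TCP at [239.828, -577.137, 222.675] pointing down, gripper open.
Joint ranges: [-3, 3], [-0.9, 2.11], [0.09, 2.58], [-1.31, 4.45], [0.11, 2.69], [-2.54, 2.54]. Speed limits (rad/s): [2.39, 2.39, 3.01, 3.14, 3.14, 3.14].

### API

Orientations are given as a rotation vector (axis times angle).
In Python, from workcell import readout, viewer, workorder, models gives the robot as it stands. The module is installed in compiled form; this text tells all that it offers.
- The arm moves only by the tool apply_moves, never from a script. Its argument "commands" is a list that holds one entry, the list of rows, each a list of 4 numbers: the shift along the world's x, y, z in m, then the turn about the world's z in rad. A call has 1 to 8 rows; each row is the pose to reach, as a shift and turn from the pose commanded when the call began; what a row does not reach only later rows make up. A row lasts 1/8 s, in which the tool goes at most 62.5 mm and 10.7 degrees, less where a joint would pass 70% of its speed; a pose out of reach is approached as far as the arm can. A call with a gripper value outside its range is refused whole. "gripper" is the finger opening in m, from 0 to 0.0878, set as the call begins (left out, the last holds). The fingers move at their own pace and stop on an object; the grip force is fixed at half the most. Time passes only in rows, so rows that repeat a pose let the fingers close. It gives the time, the measured TCP pose, the force and the opening at its end, in the units of the state.
- readout.get_obs(): the state, without advancing time (a new reading comes with each control period).
- viewer.get_image(name): name is "scene" or "top"; returns a dict with "color" (400x640x3 uint8, red, green, blue), "vertical_fov" (degrees; the focal length in pixels is half the picture's height over the tangent of half this angle, whatever the lens; pixels are square), "cx", "cy" (the principal point, pixels), "rvec" (rotation vector, rad) and "tvec" (3), from world to camera coordinates, as OpenCV has them. Camera axes: x right, y down, z forward; pixel columns grow to the right and rows downward; lengths in mm; the calibration is good to about 2 mm. A picture is of the moment at which its call begins. There is no depth.
- workorder.close_job(): hands the job in, once; it reports no verdict.
Trained networks look in the newest picture that a camera, given by its name, has taken for a name from the list of things; names that differ only in an ending like _2 or _b are one class to them, and where a whole thing is asked for, a point or a joint stands for the part that bears it (a point fixed in the world has none). Each returns a list of dicts, best first, with "conf" (0 to 1); they miss things now and then, are a little off and sometimes report something else, mostly with a low value. They report only what shows in the picture. A call takes as long as a camera call.
- models.search_frame(camera, label): "position" ([x, y, z] in mm, in world coordinates, good to about 4 mm: the middle of the surface that is visible of it).
- models.place_of(camera, label): "position" ([x, y, z] in mm, in world coordinates, good to about 4 mm: a listed point, or the origin of a listed thing).
The state is a dict: "t": time; "qpos": joint angles; "qvel": joint speeds; "joint_torque": joint torques, N m; "ee_pos": TCP position; "orientation": TCP orientation; "ft_force": force on the tool from outside, world axes, zero at the start; "moment": the same for the moment, N m; "width": finger opening in mm.
Only numpy, scipy, OpenCV 4.12 (cv2) and the standard library are available. Lean on these libraries where they do the work, as an engineer would, in place of code of your own. Each camera call takes 0.05 s, during which the arm holds its last target.

### The job

Swing the lid of the wooden chest right over so that it stays open by itself, take out the square-shafted wooden tamper, and put it in the black utensil steriliser by pushing it in past the sprung flap on its sloping front, which faces away from you. When you are done the tamper lies inside with the flap sprung shut and the chest's lid still stands open; leave the flat scraper in the chest and do not disturb the three jars.

Things in the scene. Friction and masses are not known exactly. Their poses are not given: they have to be found in the camera images.
- chest: Fixed plywood chest, 230 (x) by 270 (y) by 100 high, walls 7 thick, on either the left or the right of the work area. Origin: centre of its underside; x points from its front to its hinge side, y along the hinge, z up. Its inner floor (cork) is 58 above the origin. Nothing stands between the two things that lie inside.
- lid (a joint): Angle of the chest's lid in rad: 0 shut, grows as it opens; the stop is at 1.9. No catch, about 0.35 kg. It balances a little before upright (about 1.5 rad): short of that it falls shut, past it it falls open on to the stop and stays.
- lid_handle (a point): Centre of the round steel bar handle on top of the lid: bar 12 in diameter, 120 long along the chest's y, its axis 50 above the lid's top face and 15 in from the lid's front edge. It moves with the lid, so its axes turn with it; the bar may turn between fingers that pinch it. With the lid shut it lies 215 in front of the hinge axis and 58 above it.
- lid_hinge (a point): Middle of the lid's hinge axis, which runs along the chest's y at the top of its far (+x) wall; axes as the chest's. The lid is 230 by 270 by 8 thick.
- tamper_center (a point): Centre of the wooden tamper, a bar 150 long along its own y with a square 30 by 30 section and, at the +y end, a 25 long rounded nose. About 0.2 kg. It lies flat on the chest's inner floor, along the chest's y within 0.2 rad, in the front or the rear half. Its centre is 15 above the surface it lies on.
- scraper_center (a point): Half-way up (6 above its underside), near the middle of the flat wooden scraper, 150 long along its own y, blade 45 wide and 8 thick, handle 22 wide and 12 thick, lying in the other half of the chest. To be left in the chest.
- steriliser: Fixed black utensil steriliser, 260 by 260, on the other side. Origin: on its underside, half-way across, 100 behind the outside of its front wall; front towards its -x, facing away from the robot; z up. Front wall 120 high; from its top the slope rises backwards 30 degrees from level for 150 (130 level, 75 up) to the flap hinge, 195 high; flat roof behind, 207 high. Inside: one open space 220 wide (y), walls 10 thick, floor 10 up.
- flap (a joint): Angle in rad of the aluminium flap that fills the sloping front: 0 shut, flush with the slope, grows as it swings inwards and down about its upper edge; stop at 1.4. A spring always closes it: 0.08 N m to start, 0.2 N m more per rad (3 to 8 N to push it with held item and fingers). The flap is 140 long down the slope and 212 wide.
- flap_hinge (a point): Middle of the flap's hinge axis, at the upper edge of the slope; runs along the steriliser's y, axes as the steriliser's.
- mouth (a point): Point on the shut flap's slope 88 down from the hinge and 62 up from the front wall's top, half-way across: a good point to push an item through. Axes as the steriliser's; the inward normal of the slope is (0.5, 0, -0.866) in them. With the held item's centre about 55 past the slope plane along that normal and its length along the steriliser's y, it falls on to the inner floor when released, and the flap closes as the fingers leave.
- grab_bar (a point): Middle of the fixed steel grab bar over the flap, 16 in diameter, 244 long along the steriliser's y, 320 above the origin's level; its two legs run back down to the roof's side edges. A tool pointing straight down through the mouth would hit it: tilt the tool about 30 degrees so that it points along the slope's inward normal, back towards the robot.
- inner_floor (a point): Centre of the steriliser's inner floor.
- jar0_center (a point): Centre (half-way up) of a closed clear jar with a green lid, 68 in diameter, 120 high, standing loose between chest and steriliser.
- jar1_center (a point): Centre of a like jar, 84 in diameter, 110 high, standing at the left edge of the work area.
- jar2_center (a point): Centre of a like jar, 84 in diameter, 110 high, standing at the right edge of the work area.

How it is judged (in metres and radians):
On the way, in this order (a step that is already met when the one before it is completed fails the run):
1. the lid rests open past its balance point, let go (value of joint lid above 1.7 rad and contact force between chest and the arm below 0.1 N and contact force between chest and the fingers below 0.1 N), for 0.3 s.
2. the tamper is lifted clear of the chest (z of tamper_center in the frame of chest above 0.13 m), for 0.1 s.
3. the flap is pushed in with the tamper at the mouth (value of joint flap above 0.3 rad and distance between tamper_center and mouth below 0.1 m), for 0.05 s.
At the end, for the whole second after the job is handed in: The tamper's centre is inside the steriliser, less than 100 mm above its underside, and the tamper is at rest; the flap is shut (under 0.1 rad); the chest's lid stands open (over 1.7 rad); the scraper is inside the chest (x of tamper_center in the frame of steriliser between -0.09 and 0.15 m and y of tamper_center in the frame of steriliser between -0.11 and 0.11 m and z of tamper_center in the frame of steriliser below 0.1 m and linear speed of tamper below 0.03 m/s and value of joint flap below 0.1 rad and value of joint lid above 1.7 rad and x of scraper_center in the frame of chest between -0.108 and 0.108 m and y of scraper_center in the frame of chest between -0.128 and 0.128 m and z of scraper_center in the frame of chest below 0.1 m); the robot touches nothing.
It fails at once if the scraper is lifted out of the chest (z of scraper_center in the frame of chest above 0.13 m).
It fails at once if a jar is moved more than 30 mm or tipped (distance of any of jar0_center, jar1_center, jar2_center from where it was at the start of the episode above 0.03 m or angle between any of jar0_center, jar1_center, jar2_center's own z axis and vertical above 0.4 rad).
It also fails if it takes over 64 s, if anything falls off the work surface, if the arm or the gripper's body presses on something with over 40 N, if the wrist force passes 120 N, or if a joint passes its speed limit or range.

## Working session

There is one attempt and no reset: what is moved stays moved. The work goes in short steps, Python scripts to look and compute and a tool call to move; the robot and the scene stay as the last step left them, time stands still between calls to the robot, and variables do not carry over. Pictures are saved under pics/ and viewed, and the job is handed in when it is done.

Besides the shell and the picture viewer there is one more tool, called after "Emit:" as a command line: name --argument value ..., lists and objects as JSON in quotes. apply_moves: Moves the arm, as the interface text tells. Its arguments: {"type":"object","properties":{"commands":{"type":"array","items":{"type":"array","items":{"type":"array","items":{"type":"number"}}}},"gripper":{"type":"number"}},"required":["commands"]}

```bash
mkdir -p pics; cat > h.py <<'E'
import numpy as np, cv2
from workcell import readout, viewer, workorder, models
def snap(n,f):
    d=viewer.get_image(n); cv2.imwrite('pics/'+f,d['color'][:,:,::-1].copy()); return d
def st():
    o=readout.get_obs(); print({k:np.round(o[k],3).tolist() for k in o if k in('t','qpos','ee_pos','orientation','ft_force','width')})
E
python3 - <<'E'
from h import *
st()
for n in('scene','top'):
    d=snap(n,n+'0.png'); print(n,d['vertical_fov'],d['tvec'],d['rvec'])
    R,_=cv2.Rodrigues(np.array(d['rvec'],float)); print(-R.T@np.array(d['tvec']).ravel())
    for l in ['chest','lid_handle','lid_hinge','steriliser','mouth','flap_hinge','grab_bar','inner_floor','jar0_center','jar1_center','jar2_center']:
        r=models.place_of(n,l); print(l,[(np.round(x['position']).tolist(),round(x['conf'],2)) for x in r[:3]])
st()
E
```

```text
{'t': 0.0, 'qpos': [-1.196, 0.424, 1.631, -0.0, 1.089, -0.019], 'ee_pos': [239.623, -576.663, 221.917], 'orientation': [2.006, 0.402, -2.006], 'ft_force': [0.048, 0.019, -0.058], 'width': 87.828}
scene 44.44996379278819 [-368.08186899  -66.60122087 1984.59158516] [ 2.05789919  0.89165231 -0.43321736]
[1429.36055533 -868.69373873 1131.73465792]
chest [([505.0, -243.0, 1.0], 0.97)]
lid_handle [([517.0, 3.0, 66.0], 0.72), ([406.0, -226.0, 160.0], 0.66)]
lid_hinge [([616.0, -272.0, 100.0], 0.74), ([408.0, -224.0, 162.0], 0.31), ([513.0, 511.0, 55.0], 0.25)]
steriliser [([473.0, 246.0, -1.0], 0.79)]
mouth [([520.0, 255.0, 148.0], 0.82)]
flap_hinge [([444.0, 245.0, 194.0], 0.72), ([503.0, -242.0, 4.0], 0.34)]
grab_bar [([512.0, 254.0, 319.0], 0.64), ([475.0, 249.0, 2.0], 0.41)]
inner_floor []
jar0_center [([516.0, 2.0, 63.0], 0.81)]
jar1_center [([512.0, 511.0, 55.0], 0.85)]
jar2_center [([459.0, -504.0, 55.0], 0.68)]
top 52.26687723113339 [   5.14679243  521.91194284 1644.0314051 ] [ 2.15188707 -2.09855032  0.19700533]
[ 212.03595317   15.81988056 1711.73838902]
chest [([510.0, -246.0, 0.0], 0.87)]
lid_handle [([516.0, 254.0, 320.0], 0.75), ([408.0, -222.0, 158.0], 0.67)]
lid_hinge [([618.0, -268.0, 100.0], 0.6)]
steriliser [([476.0, 244.0, 2.0], 0.61)]
mouth [([520.0, 256.0, 154.0], 0.82), ([442.0, 242.0, 192.0], 0.3)]
flap_hinge [([442.0, 240.0, 196.0], 0.92)]
grab_bar [([516.0, 254.0, 325.0], 0.8), ([511.0, -247.0, 3.0], 0.21)]
inner_floor []
jar0_center [([515.0, 1.0, 63.0], 0.54)]
jar1_center [([513.0, 509.0, 51.0], 0.92), ([473.0, 246.0, -1.0], 0.66)]
jar2_center [([462.0, -502.0, 56.0], 0.8)]
{'t': 1.2, 'qpos': [-1.196, 0.423, 1.63, -0.0, 1.089, -0.019], 'ee_pos': [239.814, -577.145, 222.703], 'orientation': [2.005, 0.4, -2.005], 'ft_force': [-0.409, 0.548, 0.311], 'width': 87.633}
```

View pics/scene0.png

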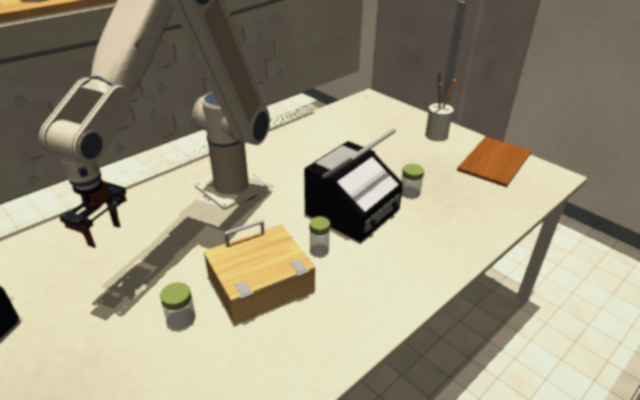

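View pics/top0.png

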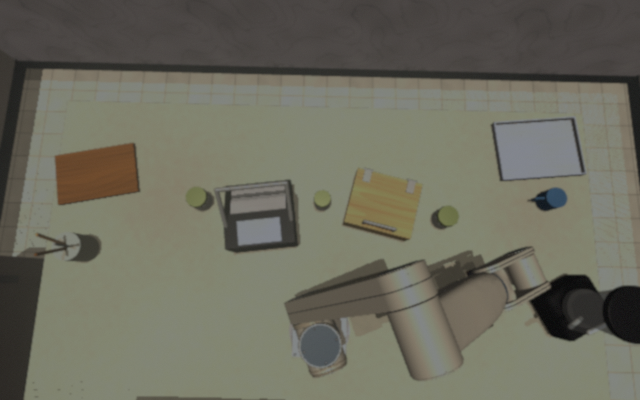

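```bash
python3 - <<'E'
from h import *
from scipy.spatial.transform import Rotation as Ro
o=readout.get_obs(); print(Ro.from_rotvec(o['orientation']).as_matrix().round(3))
d=viewer.get_image('scene'); im=d['color'][:,:,::-1].copy()
R,_=cv2.Rodrigues(np.array(d['rvec'],float)); f=200/np.tan(np.radians(d['vertical_fov']/2))
def pr(p):
    c=R@np.array(p,float)+np.array(d['tvec']).ravel(); return c[:2]/c[2]*f+[d['cx'],d['cy']]
big=cv2.resize(im[0:270,20:260],None,fx=3,fy=2.2*3/2.2)
big=cv2.resize(im[100:260,30:160],None,fx=5,fy=5,interpolation=cv2.INTER_CUBIC)[:, :]
big=cv2.resize(im[130:260,30:150],None,fx=4.6,fy=4.6,interpolation=cv2.INTER_CUBIC)
big=cv2.resize(im[100:260,30:150],None,fx=3.7,fy=3.7,interpolation=cv2.INTER_CUBIC)
e=np.array(o['ee_pos'])
for k in range(0,360,40):
    p=(pr(e+[0,0,k])-[30,100])*3.7; p=tuple(int(v) for v in p); cv2.circle(big,p,3,(0,0,255),-1); cv2.putText(big,str(k),(p[0]+6,p[1]),0,.45,(255,0,0),1)
cv2.imwrite('pics/grip.png',big); print(big.shape)
E
```

```text
[[-0.     0.384 -0.923]
 [-0.    -0.923 -0.384]
 [-1.     0.     0.   ]]
(592, 444, 3)
```

View pics/grip.png

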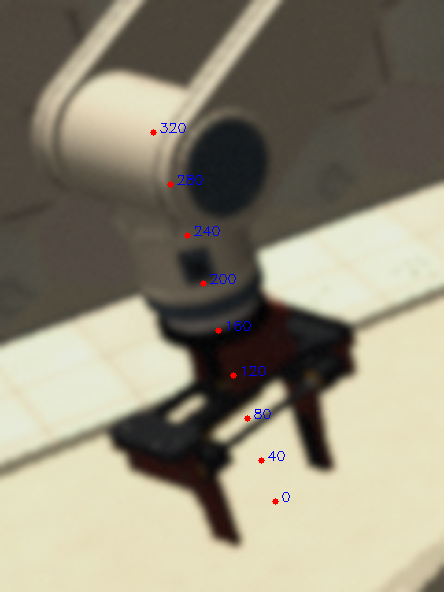

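```bash
cat > fit.py <<'E'
from h import *
def fit(loc,obs):
    a=np.array(loc,float);b=np.array(obs,float);am=a.mean(0);bm=b.mean(0);A=a-am;B=b-bm
    y=np.arctan2((A[:,0]*B[:,1]-A[:,1]*B[:,0]).sum(),(A*B).sum()); c,s=np.cos(y),np.sin(y);R=np.array([[c,-s],[s,c]])
    t=bm-R@am; print('yaw',y,'t',t,'res',np.round(b-(a@R.T+t),1).tolist()); return y,t,R
E
python3 - <<'E'
from fit import *
L={'chest':(0,0),'lid_handle':(-100,0),'lid_hinge':(115,0)}
S={'steriliser':(0,0),'mouth':(-46,0),'flap_hinge':(30,0),'grab_bar':(-39,0)}
for D,c,z in ((L,(510,-245),None),(S,(475,245),None)):
    a=[];b=[]
    for n in('scene','top'):
        for l,p in D.items():
            for k in range(2):
                for x in models.place_of(n,l):
                    q=np.array(x['position'])
                    if x['conf']>.5 and np.hypot(*(q[:2]-c))<130 and not(l=='grab_bar' and q[2]<250) and not (l=='lid_handle' and abs(q[2]-158)>15): a.append(p);b.append(q[:2]); print(l,q.round())
    fit(a,b)
E
```

```text
chest [ 507. -245.    3.]
chest [ 507. -245.    3.]
lid_hinge [ 619. -272.  101.]
lid_hinge [ 619. -272.  101.]
chest [ 510. -246.    0.]
chest [ 510. -246.    0.]
lid_handle [ 408. -222.  158.]
lid_handle [ 408. -222.  158.]
lid_hinge [ 618. -268.  100.]
lid_hinge [ 618. -268.  100.]
yaw -0.22543369609034208 t [ 506.81787137 -244.80824326] res [[-0.1, -0.5], [-0.1, -0.5], [-0.3, -1.5], [-0.3, -1.5], [2.9, -1.0], [2.9, -1.0], [-1.7, 0.9], [-1.7, 0.9], [-0.7, 2.1], [-0.7, 2.1]]
steriliser [477. 246.  -1.]
steriliser [477. 246.  -1.]
mouth [520. 255. 151.]
mouth [520. 255. 151.]
flap_hinge [445. 244. 195.]
flap_hinge [445. 244. 195.]
grab_bar [512. 256. 316.]
grab_bar [512. 256. 316.]
steriliser [476. 244.   2.]
steriliser [476. 244.   2.]
mouth [520. 256. 154.]
mouth [520. 256. 154.]
flap_hinge [442. 240. 196.]
flap_hinge [442. 240. 196.]
grab_bar [516. 254. 325.]
grab_bar [516. 254. 325.]
yaw -2.952400126011966 t [474.84534932 246.81409398] res [[2.4, -1.2], [2.4, -1.2], [-0.0, -0.7], [-0.0, -0.7], [-0.7, 2.5], [-0.7, 2.5], [-1.1, 2.0], [-1.1, 2.0], [1.1, -2.8], [1.1, -2.8], [-0.4, 0.8], [-0.4, 0.8], [-3.6, -0.7], [-3.6, -0.7], [2.5, 0.1], [2.5, 0.1]]
```

Emit:
apply_moves --commands '[[[0.021, 0.044, 0, 0.12], [0.042, 0.088, 0, 0.24], [0.063, 0.132, 0, 0.36], [0.084, 0.176, 0, 0.48], [0.105, 0.22, 0, 0.6], [0.126, 0.264, 0, 0.72], [0.148, 0.309, 0, 0.84], [0.169, 0.354, -0.01, 0.956]]]'

```text
t: 3.65
ee_pos: [410.0, -222.1, 213.4]
orientation: [1.368, 1.096, -1.366]
ft_force: [1.1, -0.3, 0.1]
width: 88.1
```

Emit:
apply_moves --commands '[[[0, 0, -0.035, 0], [0, 0, -0.072, 0], [0, 0, -0.072, 0]]]'

```text
t: 4.03
ee_pos: [407.3, -222.1, 139.0]
orientation: [1.369, 1.102, -1.372]
ft_force: [-0.2, 0.4, 0.3]
width: 87.5
```

```bash
python3 - <<'E'
from h import *
st()
d=snap('scene','s1.png'); im=cv2.imread('pics/s1.png')[170:330,150:350]; cv2.imwrite('pics/s1z.png',cv2.resize(im,None,fx=3.6,fy=3.6,interpolation=2))
for n in('scene','top'):
  print([(np.round(x['position']).tolist(),round(x['conf'],2)) for x in models.place_of(n,'lid_handle')])
E
```

```text
{'t': 4.025, 'qpos': [-0.525, 0.321, 2.036, -0.0, 0.789, -0.304], 'ee_pos': [407.328, -222.054, 138.956], 'orientation': [1.369, 1.102, -1.372], 'ft_force': [-0.167, 0.361, 0.283], 'width': 87.508}
[([407.0, -226.0, 164.0], 0.56)]
[([516.0, 254.0, 320.0], 0.75), ([408.0, -222.0, 158.0], 0.67)]
```

View pics/s1z.png

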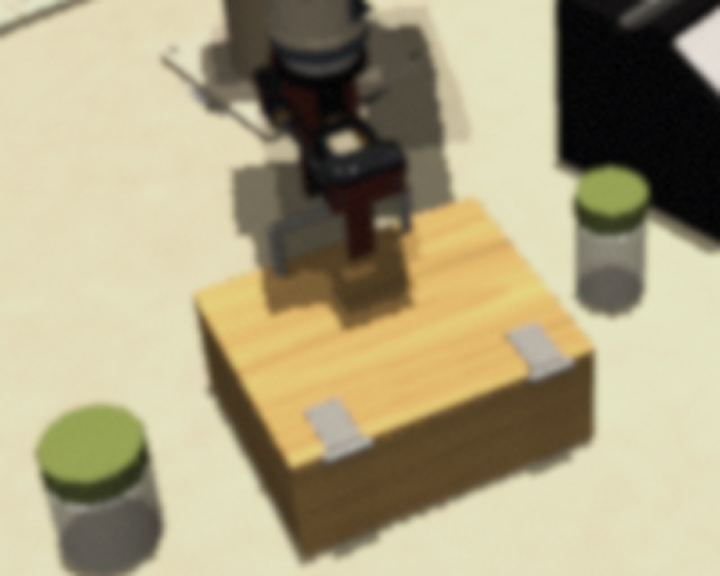

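Emit:
apply_moves --commands '[[[0, 0, 0, 0], [0, 0, 0, 0], [0, 0, 0, 0], [0, 0, 0, 0], [0, 0, 0, 0], [0, 0, 0, 0]]]' --gripper 0.0

```text
t: 4.92
ee_pos: [408.8, -223.1, 140.6]
orientation: [1.37, 1.097, -1.37]
ft_force: [-0.1, -0.7, 0.0]
width: 31.1
```

```bash
python3 - <<'E'
import numpy as np
r=np.hypot(215,58);a0=np.arctan2(58,215);u=np.array([np.cos(-.222),np.sin(-.222)])
for th in np.arange(0,1.96,.12).tolist()+[1.9]:
    dx=215-r*np.cos(a0+th);dz=r*np.sin(a0+th)-58
    print(round(th,2),(u*dx/1000).round(3),round(dz/1000,3))
E
```

```text
0.0 [ 0. -0.] 0.0
0.12 [ 0.008 -0.002] 0.025
0.24 [ 0.019 -0.004] 0.049
0.36 [ 0.033 -0.008] 0.072
0.48 [ 0.05  -0.011] 0.093
0.6 [ 0.069 -0.015] 0.111
0.72 [ 0.089 -0.02 ] 0.127
0.84 [ 0.112 -0.025] 0.141
0.96 [ 0.136 -0.031] 0.151
1.08 [ 0.161 -0.036] 0.159
1.2 [ 0.186 -0.042] 0.163
1.32 [ 0.212 -0.048] 0.165
1.44 [ 0.238 -0.054] 0.163
1.56 [ 0.264 -0.06 ] 0.158
1.68 [ 0.289 -0.065] 0.149
1.8 [ 0.312 -0.071] 0.138
1.92 [ 0.335 -0.076] 0.124
1.9 [ 0.331 -0.075] 0.127
```

Emit:
apply_moves --commands '[[[0, 0, 0, 0], [0, 0, 0, 0], [0, 0, 0, 0], [0, 0, 0, 0]]]'

```text
t: 5.42
ee_pos: [408.8, -223.1, 140.7]
orientation: [1.37, 1.096, -1.37]
ft_force: [0.9, -0.1, -0.3]
width: 11.2
```

Emit:
apply_moves --commands '[[[0.008, -0.002, 0.025, 0], [0.019, -0.004, 0.049, 0], [0.033, -0.008, 0.072, 0], [0.05, -0.011, 0.093, 0], [0.069, -0.015, 0.111, 0], [0.089, -0.02, 0.127, 0], [0.112, -0.025, 0.141, 0], [0.136, -0.031, 0.151, 0]]]'

```text
t: 6.42
ee_pos: [544.3, -255.1, 293.9]
orientation: [1.368, 1.096, -1.372]
ft_force: [-7.5, -1.8, 6.4]
width: 11.0
```

```bash
python3 - <<'E'
from h import *
st()
d=snap('scene','s2.png'); im=cv2.imread('pics/s2.png')[130:330,150:350]; cv2.imwrite('pics/s2z.png',cv2.resize(im,None,fx=3,fy=3,interpolation=2))
E
```

```text
{'t': 6.425, 'qpos': [-0.457, 0.316, 1.616, -0.002, 1.21, -0.235], 'ee_pos': [544.282, -255.124, 293.878], 'orientation': [1.368, 1.096, -1.372], 'ft_force': [-7.457, -1.827, 6.386], 'width': 10.974}
```

View pics/s2z.png

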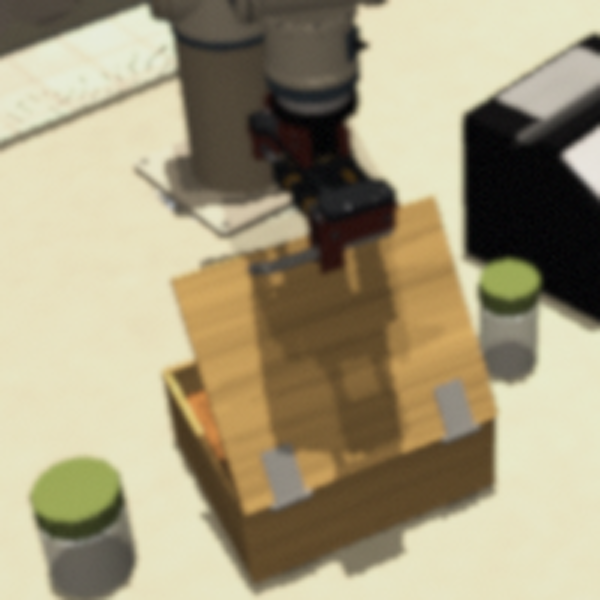

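Emit:
apply_moves --commands '[[[0.025, -0.005, 0.008, 0], [0.05, -0.011, 0.012, 0], [0.076, -0.017, 0.014, 0], [0.102, -0.023, 0.012, 0], [0.128, -0.029, 0.007, 0], [0.153, -0.034, -0.002, 0], [0.176, -0.04, -0.013, 0], [0.188, -0.043, -0.019, 0]]]'

```text
t: 7.48
ee_pos: [732.9, -299.1, 271.7]
orientation: [1.368, 1.095, -1.373]
ft_force: [-0.9, -5.1, -0.7]
width: 11.4
```

Emit:
apply_moves --commands '[[[0, 0, 0, 0], [0, 0, 0, 0], [0, 0, 0, 0], [0, 0, 0, 0]]]' --gripper 0.034

```text
t: 7.98
ee_pos: [732.7, -296.9, 273.2]
orientation: [1.37, 1.096, -1.37]
ft_force: [0.5, 1.2, -0.1]
width: 34.3
```

```bash
python3 - <<'E'
from h import *
st()
d=snap('scene','s3.png'); im=cv2.imread('pics/s3.png')[130:330,150:350]; cv2.imwrite('pics/s3z.png',cv2.resize(im,None,fx=3,fy=3,interpolation=2))
E
```

```text
{'t': 7.975, 'qpos': [-0.4, 0.636, 1.157, 0.0, 1.348, -0.179], 'ee_pos': [732.662, -296.89, 273.21], 'orientation': [1.37, 1.096, -1.37], 'ft_force': [0.503, 1.214, -0.128], 'width': 34.349}
```

View pics/s3z.png

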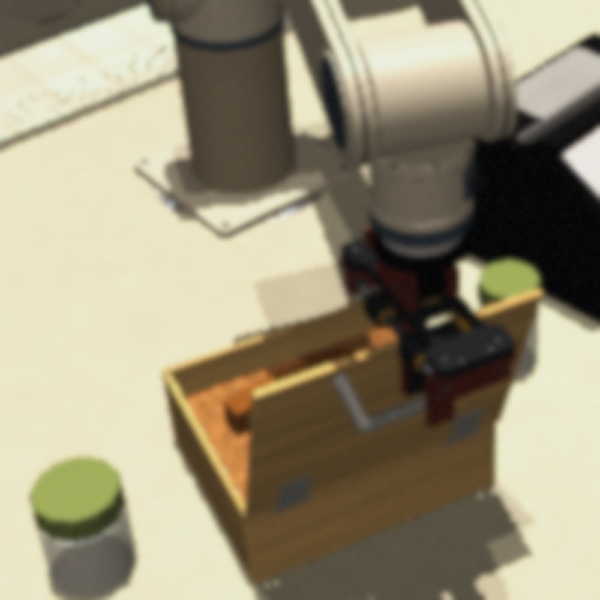

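Emit:
apply_moves --commands '[[[0, 0, 0.03, 0], [0, 0, 0.07, 0], [0, 0, 0.12, 0], [-0.05, 0.06, 0.15, 0], [-0.1, 0.12, 0.15, 0], [-0.15, 0.18, 0.15, 0], [-0.19, 0.23, 0.15, 0], [-0.23, 0.28, 0.15, 0]]]'

```text
t: 9.02
ee_pos: [535.2, -57.9, 422.8]
orientation: [1.371, 1.096, -1.369]
ft_force: [1.1, -0.1, 0.8]
width: 34.3
```

```bash
python3 - <<'E'
from h import *
st()
d=snap('scene','s4.png'); im=cv2.imread('pics/s4.png')[130:330,150:350]; cv2.imwrite('pics/s4z.png',cv2.resize(im,None,fx=3,fy=3,interpolation=2))
d=snap('top','t4.png'); im=cv2.imread('pics/t4.png')[150:250,320:440]; cv2.imwrite('pics/t4z.png',cv2.resize(im,None,fx=5,fy=5,interpolation=2))
for n in('scene','top'):
 for l in('tamper_center','scraper_center','lid_handle'):
  print(l,[(np.round(x['position']).tolist(),round(x['conf'],2)) for x in models.place_of(n,l)],[(np.round(x['position']).tolist(),round(x['conf'],2)) for x in models.search_frame(n,l)])
E
```

```text
{'t': 9.025, 'qpos': [-0.13, 0.119, 1.58, 0.0, 1.441, 0.091], 'ee_pos': [535.208, -57.904, 422.847], 'orientation': [1.371, 1.096, -1.369], 'ft_force': [1.095, -0.074, 0.842], 'width': 34.252}
tamper_center [([450.0, -246.0, 75.0], 0.66)] [([449.0, -274.0, 85.0], 0.59)]
scraper_center [] []
lid_handle [([739.0, -304.0, 285.0], 0.95)] [([670.0, -304.0, 241.0], 0.61)]
tamper_center [([449.0, -251.0, 73.0], 0.87), ([475.0, 245.0, 2.0], 0.58)] [([450.0, -258.0, 89.0], 0.49)]
scraper_center [([556.0, -268.0, 63.0], 0.64)] [([553.0, -252.0, 63.0], 0.72)]
lid_handle [([737.0, -304.0, 285.0], 0.93)] [([659.0, -304.0, 237.0], 0.68)]
```

View pics/s4z.png

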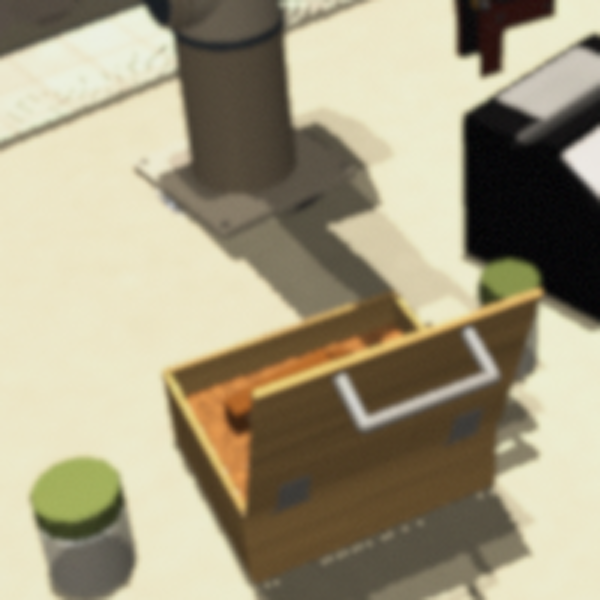

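View pics/t4z.png

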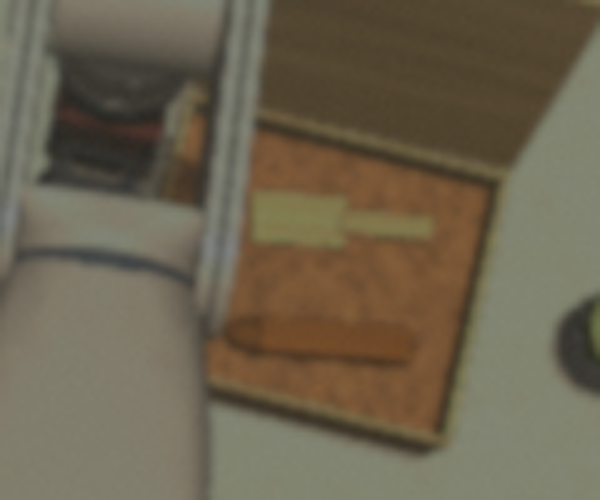

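```bash
python3 - <<'E'
from h import *
d=viewer.get_image('top')
R,_=cv2.Rodrigues(np.array(d['rvec'],float)); f=200/np.tan(np.radians(d['vertical_fov']/2));t=np.array(d['tvec']).ravel()
def bp(u,v,z):
    C=-R.T@t; w=R.T@np.array([(u-d['cx'])/f,(v-d['cy'])/f,1]); return (C+w*(z-C[2])/w[2]).round(1)
def zp(x,y,z): return bp(320+(x-2)/5,150+(y-2)/5,z)
for q in[(415,330),(415,364),(228,332),(262,320),(255,350),(338,323),(338,358)]: print(q,zp(*q,88))
print([zp(*q,100) for q in[(498,182),(437,446),(205,383)]])
E
```

```text
(415, 330) [ 458.4 -323.8   88. ]
(415, 364) [ 430.8 -323.4   88. ]
(228, 332) [ 453.  -173.2   88. ]
(262, 320) [ 463.4 -200.6   88. ]
(255, 350) [ 438.9 -195.    88. ]
(338, 323) [ 462.6 -261.8   88. ]
(338, 358) [ 434.1 -261.6   88. ]
[array([ 579.5, -390.1,  100. ]), array([ 364.3, -337.4,  100. ]), array([ 409.8, -153.7,  100. ])]
```

Emit:
apply_moves --commands '[[[-0.015, -0.042, -0.02, 0.03], [-0.03, -0.084, -0.04, 0.06], [-0.045, -0.126, -0.06, 0.09], [-0.06, -0.168, -0.08, 0.12], [-0.075, -0.21, -0.1, 0.15], [-0.089, -0.253, -0.12, 0.168], [-0.089, -0.253, -0.16, 0.168], [-0.089, -0.253, -0.2, 0.168]]]' --gripper 0.06

```text
t: 10.78
ee_pos: [447.7, -313.3, 221.5]
orientation: [1.249, 1.182, -1.249]
ft_force: [-0.5, -0.5, -0.4]
width: 60.0
```

Emit:
apply_moves --commands '[[[0, 0, 0, 0], [0, 0, 0, 0]]]'

```text
t: 11.02
ee_pos: [448.7, -312.8, 223.7]
orientation: [1.248, 1.182, -1.248]
ft_force: [-0.3, 0.4, 0.5]
width: 59.9
```

```bash
python3 - <<'E'
from h import *
from scipy.spatial.transform import Rotation as Ro
o=readout.get_obs(); M=Ro.from_rotvec(o['orientation']).as_matrix(); print(np.arctan2(M[1,1],M[0,1]))
d=snap('top','t5.png'); im=cv2.imread('pics/t5.png')[150:250,320:440]; cv2.imwrite('pics/t5z.png',cv2.resize(im,None,fx=5,fy=5,interpolation=2))
for n in('scene','top'):
 for l in('tamper_center',):
  print(l,[(np.round(x['position']).tolist(),round(x['conf'],2)) for x in models.place_of(n,l)])
st()
E
```

```text
-0.05285135713763768
tamper_center [([450.0, -246.0, 75.0], 0.66)]
tamper_center [([448.0, -248.0, 72.0], 0.7), ([442.0, 243.0, 196.0], 0.36)]
{'t': 11.175, 'qpos': [-0.63, 0.306, 1.804, -0.0, 1.029, -0.578], 'ee_pos': [448.91, -312.892, 224.259], 'orientation': [1.248, 1.181, -1.247], 'ft_force': [-0.841, 0.106, 0.576], 'width': 59.958}
```

View pics/t5z.png

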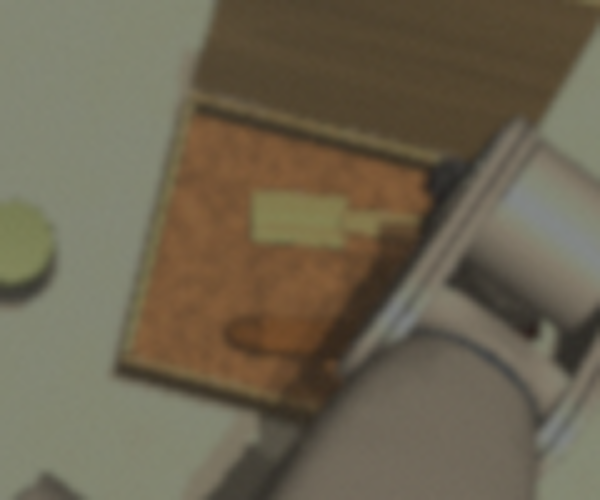

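Emit:
apply_moves --commands '[[[-0.003, 0.002, -0.05, 0], [-0.003, 0.002, -0.1, 0], [-0.003, 0.002, -0.145, 0], [-0.003, 0.002, -0.162, 0], [-0.003, 0.002, -0.162, 0]]]'

```text
t: 11.8
ee_pos: [445.4, -310.6, 60.8]
orientation: [1.248, 1.183, -1.248]
ft_force: [-0.7, -1.0, -0.1]
width: 60.2
```

Emit:
apply_moves --commands '[[[0, 0, 0, 0], [0, 0, 0, 0], [0, 0, 0, 0], [0, 0, 0, 0], [0, 0, 0, 0], [0, 0, 0, 0]]]' --gripper 0.0

```text
t: 12.55
ee_pos: [445.5, -310.8, 61.2]
orientation: [1.248, 1.182, -1.247]
ft_force: [-0.5, -0.6, 6.6]
width: 30.1
```

Emit:
apply_moves --commands '[[[0, 0, 0.02, 0], [0, 0, 0.06, 0], [0, 0, 0.11, 0], [0, 0, 0.16, 0], [0, 0, 0.21, 0], [0, 0, 0.26, 0], [0, 0, 0.31, 0], [0, 0, 0.34, 0]]]'

```text
t: 13.55
ee_pos: [444.9, -310.4, 402.8]
orientation: [1.248, 1.182, -1.248]
ft_force: [-1.0, 0.2, -2.5]
width: 29.8
```

```bash
python3 - <<'E'
from h import *
st()
d=snap('scene','s6.png'); im=cv2.imread('pics/s6.png')[80:280,150:350]; cv2.imwrite('pics/s6z.png',cv2.resize(im,None,fx=3,fy=3,interpolation=2))
for n in('scene','top'):
 for l in('tamper_center','scraper_center'):
  print(l,[(np.round(x['position']).tolist(),round(x['conf'],2)) for x in models.place_of(n,l)])
E
```

```text
{'t': 13.55, 'qpos': [-0.631, 0.137, 1.603, -0.0, 1.4, -0.578], 'ee_pos': [444.861, -310.428, 402.754], 'orientation': [1.248, 1.182, -1.248], 'ft_force': [-1.009, 0.235, -2.488], 'width': 29.772}
tamper_center [([447.0, -247.0, 414.0], 0.93)]
scraper_center []
tamper_center [([448.0, -248.0, 72.0], 0.7), ([442.0, 243.0, 196.0], 0.36)]
scraper_center [([550.0, -266.0, 62.0], 0.8)]
```

View pics/s6z.png

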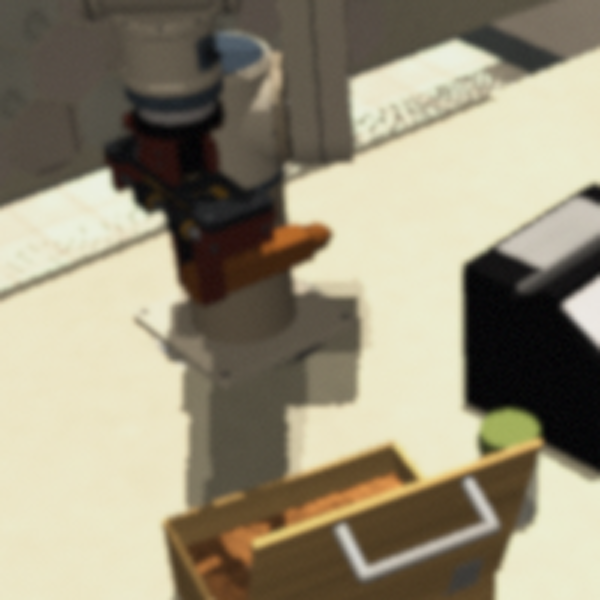

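Emit:
apply_moves --commands '[[[0.02, 0.043, 0, 0.13], [0.04, 0.086, 0, 0.26], [0.06, 0.129, 0, 0.39], [0.08, 0.172, 0, 0.52], [0.1, 0.215, 0, 0.65], [0.12, 0.258, 0, 0.78], [0.14, 0.3, 0, 0.91]]]'

```text
t: 14.68
ee_pos: [584.5, -8.8, 397.6]
orientation: [0.554, 1.503, -0.556]
ft_force: [0.8, 0.1, -2.8]
width: 29.6
```

Emit:
apply_moves --commands '[[[0.02, 0.043, 0, 0.13], [0.04, 0.086, 0, 0.26], [0.06, 0.129, 0, 0.39], [0.08, 0.172, 0, 0.52], [0.1, 0.215, 0, 0.65], [0.12, 0.258, 0, 0.78], [0.146, 0.304, 0, 0.9], [0.146, 0.304, 0, 0.9]]]'

```text
t: 15.68
ee_pos: [730.7, 296.9, 394.6]
orientation: [-0.15, 1.572, 0.149]
ft_force: [-0.8, -0.2, -2.8]
width: 30.0
```

```bash
python3 - <<'E'
from h import *
from scipy.spatial.transform import Rotation as Ro
st()
o=readout.get_obs(); M=Ro.from_rotvec(o['orientation']).as_matrix(); print(np.arctan2(M[1,1],M[0,1]))
d=snap('scene','s7.png'); im=cv2.imread('pics/s7.png')[40:250,270:480]; cv2.imwrite('pics/s7z.png',cv2.resize(im,None,fx=2.8,fy=2.8,interpolation=2))
for n in('scene','top'):
 for l in('tamper_center','grab_bar'):
  print(l,[(np.round(x['position']).tolist(),round(x['conf'],2)) for x in models.place_of(n,l)])
E
```

```text
{'t': 15.675, 'qpos': [0.371, 0.575, 1.003, 0.001, 1.57, -1.391], 'ee_pos': [730.717, 296.881, 394.573], 'orientation': [-0.15, 1.572, 0.149], 'ft_force': [-0.77, -0.197, -2.784], 'width': 29.957}
1.7611505220580794
tamper_center [([672.0, 286.0, 408.0], 0.93)]
grab_bar [([517.0, 250.0, 317.0], 0.89)]
tamper_center [([448.0, -248.0, 72.0], 0.7), ([442.0, 243.0, 196.0], 0.36)]
grab_bar [([516.0, 253.0, 322.0], 0.86), ([553.0, -268.0, 62.0], 0.24)]
```

View pics/s7z.png

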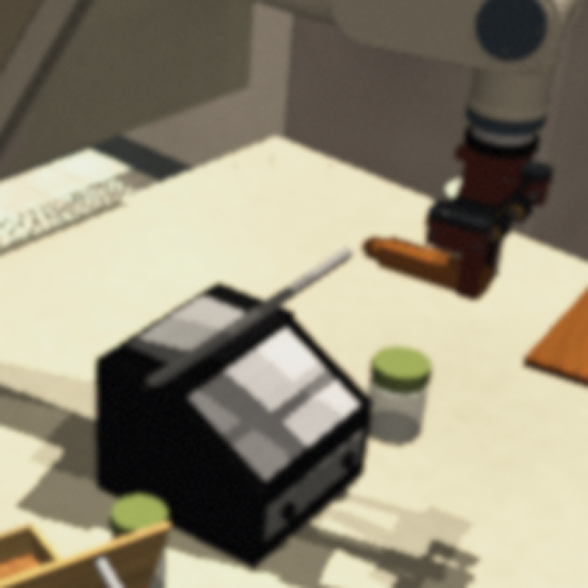

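Emit:
apply_moves --commands '[[[0, 0, -0.04, 0], [0, 0, -0.08, 0], [0, 0, -0.117, 0], [-0.04, -0.008, -0.117, 0], [-0.08, -0.016, -0.117, 0], [-0.12, -0.024, -0.117, 0], [-0.157, -0.03, -0.117, 0], [-0.157, -0.03, -0.117, 0]]]'

```text
t: 16.92
ee_pos: [571.6, 262.3, 284.5]
orientation: [-0.146, 1.566, 0.146]
ft_force: [0.8, 0.9, -1.1]
width: 29.7
```

```bash
python3 - <<'E'
from h import *
st()
d=snap('scene','s8.png'); im=cv2.imread('pics/s8.png')[40:250,270:480]; cv2.imwrite('pics/s8z.png',cv2.resize(im,None,fx=2.8,fy=2.8,interpolation=2))
E
```

```text
{'t': 16.925, 'qpos': [0.411, 0.368, 1.564, -0.0, 1.21, -1.345], 'ee_pos': [571.633, 262.313, 284.48], 'orientation': [-0.146, 1.566, 0.146], 'ft_force': [0.773, 0.87, -1.098], 'width': 29.689}
```

View pics/s8z.png

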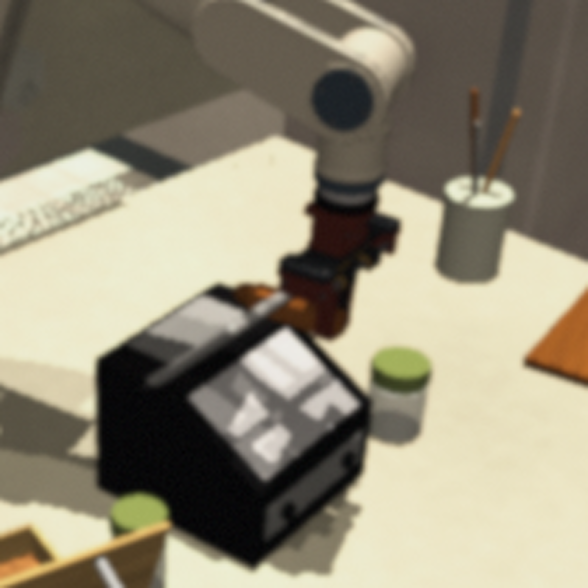

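Emit:
apply_moves --commands '[[[0, 0, 0.004, 0], [0, 0, 0.008, 0], [0, 0, 0.012, 0], [0, 0, 0.016, 0], [0, 0, 0.02, 0], [0, 0, 0.02, 0]]]'

```text
t: 17.73
ee_pos: [574.2, 263.8, 304.0]
orientation: [-0.146, 1.565, 0.146]
ft_force: [-0.3, -0.8, -4.3]
width: 29.8
```

```bash
python3 - <<'E'
from h import *
st()
d=snap('scene','s9.png'); im=cv2.imread('pics/s9.png')[100:200,320:420]; cv2.imwrite('pics/s9z.png',cv2.resize(im,None,fx=5,fy=5,interpolation=2))
E
```

```text
{'t': 17.725, 'qpos': [0.412, 0.355, 1.537, 0.0, 1.248, -1.345], 'ee_pos': [574.184, 263.834, 303.956], 'orientation': [-0.146, 1.565, 0.146], 'ft_force': [-0.306, -0.765, -4.255], 'width': 29.838}
```

View pics/s9z.png

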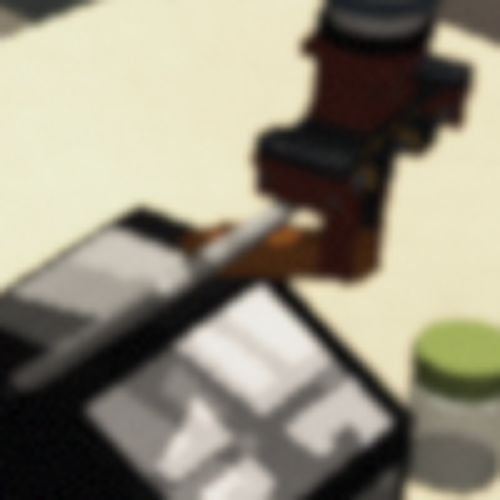

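Emit:
apply_moves --commands '[[[0, 0, 0.005, 0], [0, 0, 0.01, 0], [0, 0, 0.015, 0], [0, 0, 0.02, 0], [0, 0, 0.025, 0], [0, 0, 0.03, 0], [0, 0, 0.033, 0], [0, 0, 0.033, 0]]]'

```text
t: 18.77
ee_pos: [574.3, 263.8, 337.1]
orientation: [-0.146, 1.564, 0.146]
ft_force: [0.2, -0.4, -3.1]
width: 30.0
```

```bash
cat > vis.py <<'E'
from h import *
import sys
st()
x0,y0,w=int(sys.argv[2]),int(sys.argv[3]),int(sys.argv[4])
d=snap('scene','f'+sys.argv[1]); im=cv2.imread('pics/f'+sys.argv[1])[y0:y0+w,x0:x0+w]; cv2.imwrite('pics/'+sys.argv[1],cv2.resize(im,(590,590),interpolation=2))
r=[(np.round(x['position']).tolist(),round(x['conf'],2)) for x in models.place_of('scene','tamper_center')]; print(r)
R,_=cv2.Rodrigues(np.array(d['rvec'],float)); f=200/np.tan(np.radians(d['vertical_fov']/2));
E
python3 vis.py s10.png 300 90 130
```

```text
{'t': 18.775, 'qpos': [0.412, 0.33, 1.499, -0.0, 1.312, -1.345], 'ee_pos': [574.3, 263.788, 337.085], 'orientation': [-0.146, 1.564, 0.146], 'ft_force': [0.214, -0.445, -3.051], 'width': 30.036}
[([535.0, 259.0, 308.0], 0.61)]
```

View pics/s10.png

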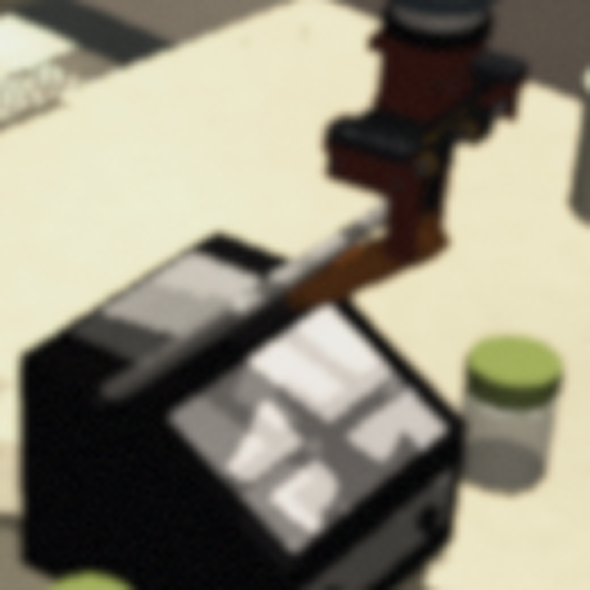

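Emit:
apply_moves --commands '[[[0.015, 0.003, -0.01, 0], [0.04, 0.0075, -0.035, 0], [0.065, 0.012, -0.075, 0], [0.082, 0.015, -0.107, 0], [0.082, 0.015, -0.107, 0]]]'

```text
t: 19.5
ee_pos: [655.2, 278.0, 225.0]
orientation: [-0.147, 1.572, 0.144]
ft_force: [-0.5, -0.2, -2.8]
width: 29.9
```

```bash
python3 vis.py s11.png 300 90 130
```

```text
{'t': 19.5, 'qpos': [0.384, 0.552, 1.411, 0.0, 1.185, -1.372], 'ee_pos': [655.233, 277.969, 225.025], 'orientation': [-0.147, 1.572, 0.144], 'ft_force': [-0.533, -0.23, -2.767], 'width': 29.939}
[([615.0, 272.0, 199.0], 0.79)]
```

View pics/s11.png

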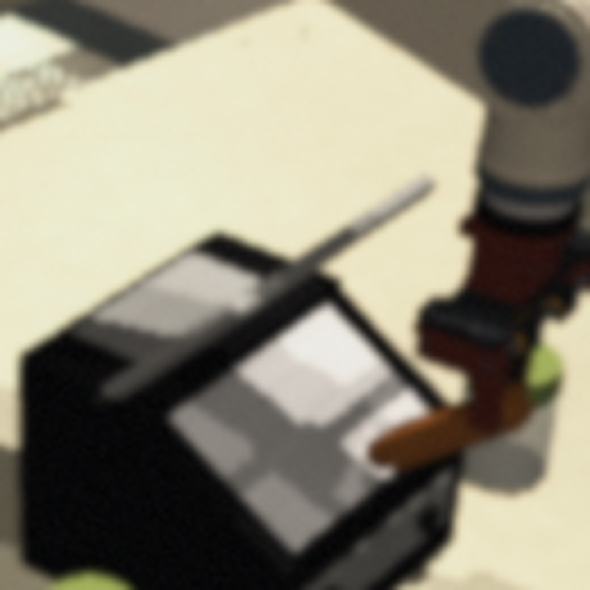

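Emit:
apply_moves --commands '[[[-0.016, -0.003, -0.013, 0], [-0.032, -0.006, -0.027, 0], [-0.048, -0.009, -0.042, 0], [-0.055, -0.01, -0.05, 0], [-0.055, -0.01, -0.05, 0]]]'

```text
t: 20.23
ee_pos: [601.1, 269.0, 180.6]
orientation: [-0.146, 1.564, 0.147]
ft_force: [0.8, -0.1, -1.7]
width: 30.1
```

```bash
python3 vis.py s12.png 300 90 130
```

```text
{'t': 20.225, 'qpos': [0.403, 0.517, 1.583, 0.0, 1.04, -1.355], 'ee_pos': [601.096, 269.016, 180.612], 'orientation': [-0.146, 1.564, 0.147], 'ft_force': [0.82, -0.094, -1.708], 'width': 30.087}
[([558.0, 262.0, 152.0], 0.79)]
```

View pics/s12.png

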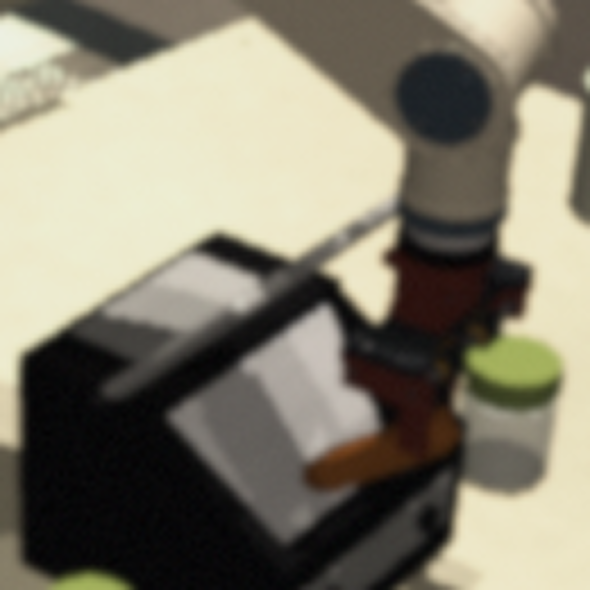

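Emit:
apply_moves --commands '[[[-0.009, -0.0015, -0.01, 0], [-0.018, -0.003, -0.02, 0], [-0.026, -0.005, -0.029, 0], [-0.026, -0.005, -0.033, 0], [-0.026, -0.005, -0.033, 0]]]'

```text
t: 20.95
ee_pos: [574.8, 263.6, 145.9]
orientation: [-0.147, 1.566, 0.146]
ft_force: [2.1, -0.5, -3.0]
width: 30.0
```

```bash
python3 vis.py s13.png 300 90 130
```

```text
{'t': 20.95, 'qpos': [0.411, 0.525, 1.664, -0.0, 0.953, -1.346], 'ee_pos': [574.819, 263.555, 145.887], 'orientation': [-0.147, 1.566, 0.146], 'ft_force': [2.072, -0.519, -2.987], 'width': 30.04}
[([535.0, 258.0, 115.0], 0.57)]
```

View pics/s13.png

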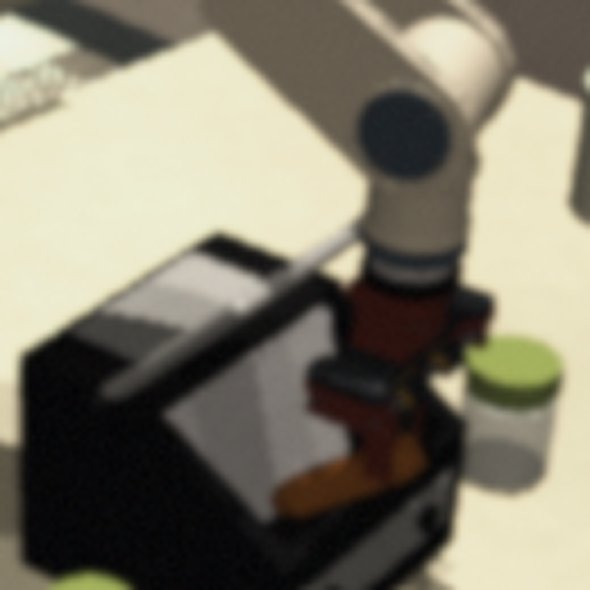

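Emit:
apply_moves --commands '[[[-0.003, -0.0005, -0.003, 0], [-0.005, -0.001, -0.005, 0], [-0.005, -0.001, -0.005, 0]]]'

```text
t: 21.42
ee_pos: [569.5, 262.7, 141.3]
orientation: [-0.146, 1.566, 0.146]
ft_force: [1.8, 0.3, -2.3]
width: 30.1
```

Emit:
apply_moves --commands '[[[0, 0, 0, 0], [0, 0, 0, 0], [0, 0, 0, 0], [0, 0, 0, 0]]]' --gripper 0.06

```text
t: 21.92
ee_pos: [569.8, 262.6, 141.4]
orientation: [-0.146, 1.566, 0.146]
ft_force: [-0.1, 0.3, -0.0]
width: 59.7
```

```bash
python3 vis.py s14.png 300 90 130
```

```text
{'t': 21.925, 'qpos': [0.413, 0.524, 1.678, 0.0, 0.939, -1.344], 'ee_pos': [569.812, 262.625, 141.406], 'orientation': [-0.146, 1.566, 0.146], 'ft_force': [-0.084, 0.284, -0.018], 'width': 59.697}
[([542.0, 258.0, 85.0], 0.64), ([475.0, 248.0, -1.0], 0.33)]
```

View pics/s14.png

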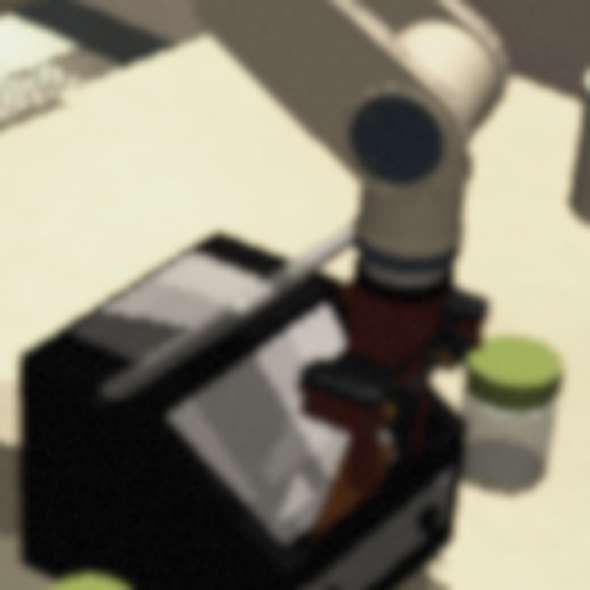

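Emit:
apply_moves --commands '[[[0, 0, 0, 0], [0, 0, 0, 0]]]'

```text
t: 22.28
ee_pos: [569.9, 262.6, 141.4]
orientation: [-0.146, 1.566, 0.146]
ft_force: [-0.5, 0.4, 0.0]
width: 60.0
```

```bash
python3 vis.py s15.png 330 140 80; python3 - <<'E'
from h import *
print([(np.round(x['position']).tolist(),round(x['conf'],2)) for x in models.search_frame('scene','tamper_center')])
d=snap('top','t15.png'); im=cv2.imread('pics/t15.png')[150:270,200:320]; cv2.imwrite('pics/t15z.png',cv2.resize(im,None,fx=5,fy=5,interpolation=2))
E
```

```text
{'t': 22.275, 'qpos': [0.413, 0.524, 1.678, 0.0, 0.939, -1.344], 'ee_pos': [569.887, 262.639, 141.417], 'orientation': [-0.146, 1.566, 0.146], 'ft_force': [-0.476, 0.429, 0.05], 'width': 60.025}
[([540.0, 259.0, 85.0], 0.58)]
[([549.0, 244.0, 115.0], 0.54), ([629.0, -294.0, 100.0], 0.24)]
```

View pics/s15.png

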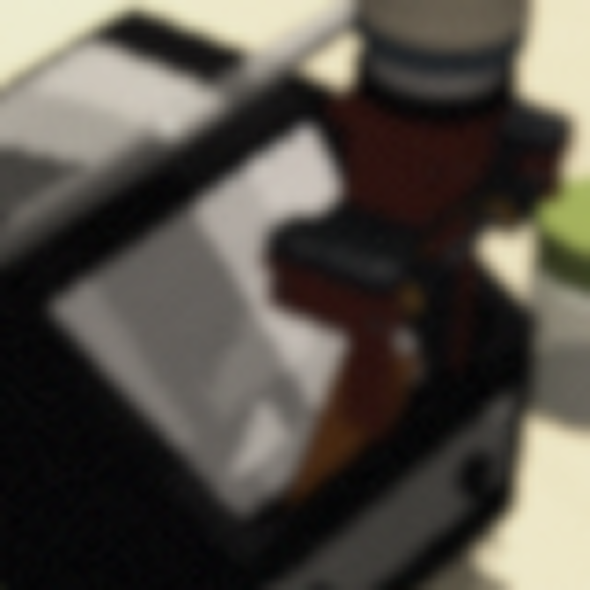

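View pics/t15z.png

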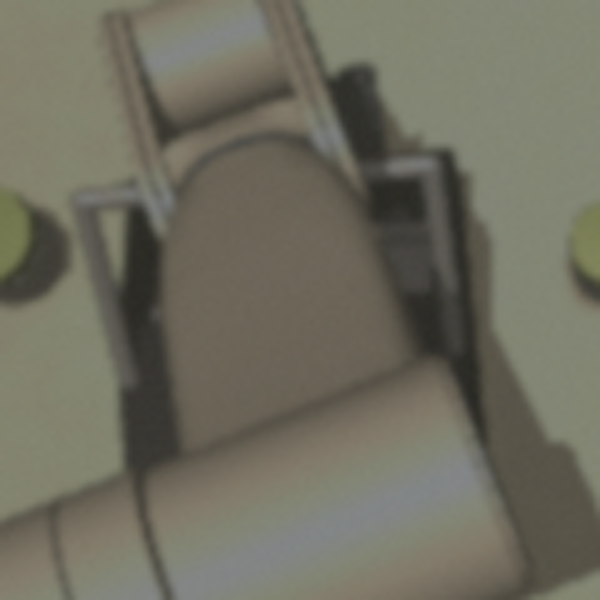

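Emit:
apply_moves --commands '[[[0, 0, -0.008, 0], [0, 0, -0.008, 0]]]'

```text
t: 22.72
ee_pos: [569.3, 262.4, 132.5]
orientation: [-0.147, 1.567, 0.146]
ft_force: [-0.0, -0.4, -0.6]
width: 60.1
```

Emit:
apply_moves --commands '[[[0, 0, 0, 0], [0, 0, 0, 0], [0, 0, 0, 0], [0, 0, 0, 0], [0, 0, 0, 0]]]' --gripper 0.01

```text
t: 23.35
ee_pos: [570.0, 262.7, 133.6]
orientation: [-0.146, 1.566, 0.146]
ft_force: [0.1, -0.5, -0.1]
width: 29.6
```

Emit:
apply_moves --commands '[[[0, 0, 0.008, 0], [0, 0, 0.015, 0], [0.003, -0.018, 0.015, 0], [0.0065, -0.036, 0.015, 0], [0.01, -0.054, 0.015, 0], [0.01, -0.054, 0.015, 0], [0.01, -0.054, 0.006, 0], [0.01, -0.054, 0.004, 0]]]'

```text
t: 24.35
ee_pos: [577.4, 206.1, 136.7]
orientation: [-0.147, 1.572, 0.144]
ft_force: [-9.2, -2.2, 6.8]
width: 29.9
```

```bash
python3 vis.py s16.png 330 140 80
```

```text
{'t': 24.35, 'qpos': [0.324, 0.514, 1.71, -0.001, 0.924, -1.432], 'ee_pos': [577.43, 206.087, 136.711], 'orientation': [-0.147, 1.572, 0.144], 'ft_force': [-9.191, -2.173, 6.822], 'width': 29.871}
[([549.0, 203.0, 90.0], 0.56)]
```

View pics/s16.png

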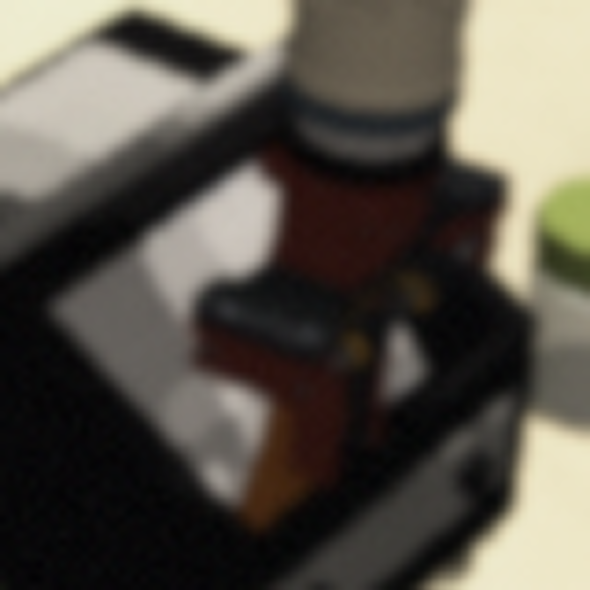

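Emit:
apply_moves --commands '[[[0, 0, 0.003, 0], [0, 0, 0.003, 0], [0, 0, 0.003, 0], [0, 0, 0.003, 0]]]' --gripper 0.06

```text
t: 24.95
ee_pos: [580.1, 208.6, 140.5]
orientation: [-0.146, 1.565, 0.146]
ft_force: [-0.2, -0.8, -0.4]
width: 60.1
```

Emit:
apply_moves --commands '[[[-0.002, 0.01, 0, 0], [-0.004, 0.02, 0, 0], [-0.006, 0.03, 0, 0], [-0.008, 0.04, 0, 0], [-0.01, 0.05, 0, 0], [-0.01, 0.05, 0, 0]]]'

```text
t: 25.7
ee_pos: [569.6, 259.6, 140.3]
orientation: [-0.147, 1.566, 0.147]
ft_force: [1.1, -0.5, -0.8]
width: 60.0
```

```bash
python3 vis.py s17.png 330 140 80
```

```text
{'t': 25.7, 'qpos': [0.409, 0.524, 1.682, 0.0, 0.936, -1.35], 'ee_pos': [569.575, 259.568, 140.34], 'orientation': [-0.147, 1.566, 0.147], 'ft_force': [1.094, -0.522, -0.763], 'width': 59.975}
[([458.0, -504.0, 55.0], 0.63), ([547.0, 222.0, 83.0], 0.61)]
```

View pics/s17.png

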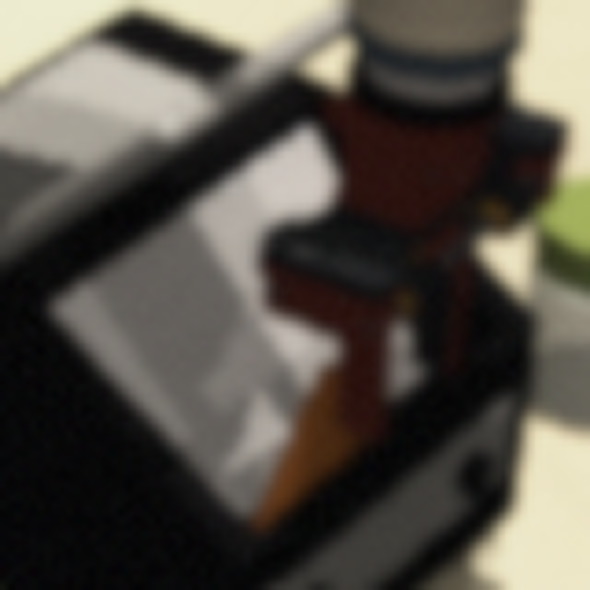

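Emit:
apply_moves --commands '[[[-0.002, 0.01, -0.002, 0], [-0.004, 0.02, -0.004, 0], [-0.006, 0.03, -0.006, 0], [-0.008, 0.04, -0.008, 0], [-0.01, 0.05, -0.009, 0], [-0.01, 0.05, -0.009, 0]]]'

```text
t: 26.55
ee_pos: [559.6, 309.6, 131.3]
orientation: [-0.147, 1.566, 0.147]
ft_force: [-0.2, 0.1, -0.1]
width: 60.0
```

```bash
python3 vis.py s18.png 330 140 80
```

```text
{'t': 26.55, 'qpos': [0.487, 0.553, 1.655, 0.0, 0.934, -1.272], 'ee_pos': [559.596, 309.561, 131.279], 'orientation': [-0.147, 1.566, 0.147], 'ft_force': [-0.211, 0.086, -0.111], 'width': 59.965}
[([472.0, 246.0, 2.0], 0.57), ([543.0, 252.0, 70.0], 0.49)]
```

View pics/s18.png

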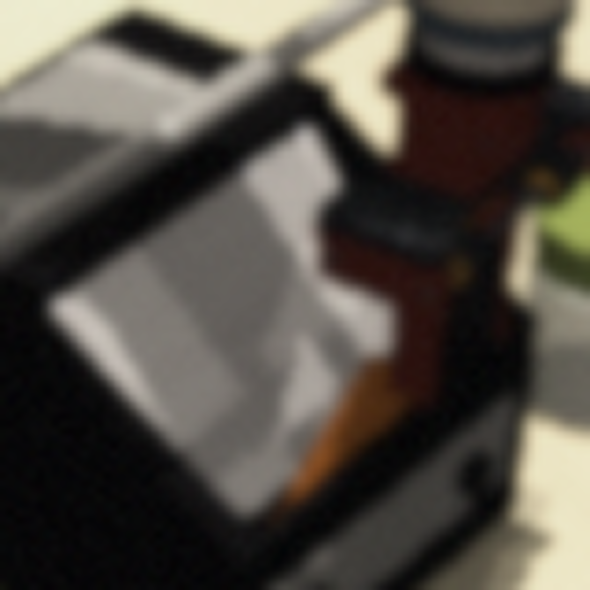

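Emit:
apply_moves --commands '[[[-0.002, 0.01, -0.001, 0], [-0.004, 0.02, -0.002, 0], [-0.006, 0.03, -0.003, 0], [-0.008, 0.04, -0.003, 0], [-0.008, 0.04, -0.003, 0]]]'

```text
t: 27.28
ee_pos: [554.3, 336.5, 129.1]
orientation: [-0.166, 1.567, 0.133]
ft_force: [12.8, -57.8, 19.1]
width: 54.6
```

```bash
python3 vis.py s19.png 330 140 80
```

```text
{'t': 27.275, 'qpos': [0.536, 0.571, 1.627, -0.023, 0.953, -1.212], 'ee_pos': [554.327, 336.502, 129.059], 'orientation': [-0.166, 1.567, 0.133], 'ft_force': [12.773, -57.768, 19.107], 'width': 54.603}
[([444.0, 248.0, 196.0], 0.43)]
```

View pics/s19.png

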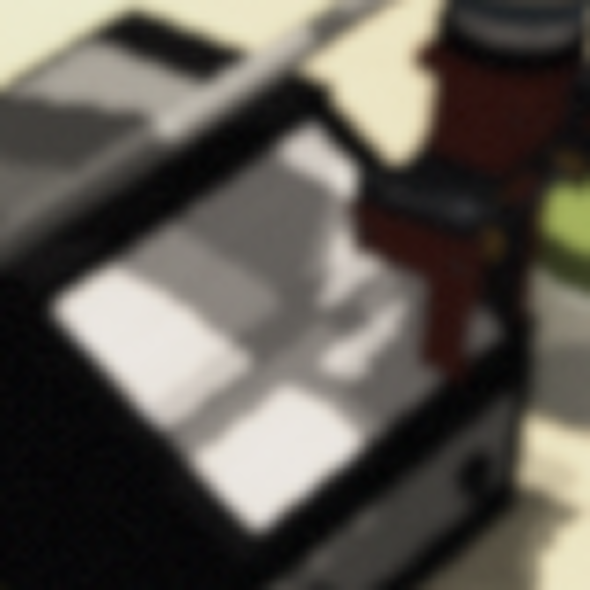

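Emit:
apply_moves --commands '[[[0.003, -0.016, 0, 0], [0.006, -0.03, 0.001, 0], [0.007, -0.036, 0.003, 0], [0.007, -0.036, 0.01, 0]]]'

```text
t: 27.88
ee_pos: [558.4, 312.9, 138.3]
orientation: [-0.147, 1.567, 0.146]
ft_force: [-0.4, 1.3, -0.3]
width: 60.3
```

Emit:
apply_moves --commands '[[[0.01, 0.002, 0.02, 0], [0.03, 0.006, 0.04, 0], [0.06, 0.012, 0.06, 0], [0.1, 0.02, 0.1, 0], [0.15, 0.03, 0.14, 0], [0.15, 0.03, 0.19, 0], [0.15, 0.03, 0.22, 0]]]'

```text
t: 28.75
ee_pos: [709.5, 344.1, 361.6]
orientation: [-0.146, 1.563, 0.148]
ft_force: [-0.2, -0.0, 0.2]
width: 60.1
```

```bash
python3 vis.py s20.png 200 90 230; python3 - <<'E'
from h import *
for n in('scene','top'):
 for l in('tamper_center','scraper_center','lid_handle','jar0_center','jar1_center','jar2_center','mouth'):
  print(l,[(np.round(x['position']).tolist(),round(x['conf'],2)) for x in models.place_of(n,l)])
E
```

```text
{'t': 28.75, 'qpos': [0.436, 0.581, 1.06, 0.0, 1.497, -1.322], 'ee_pos': [709.545, 344.113, 361.614], 'orientation': [-0.146, 1.563, 0.148], 'ft_force': [-0.19, -0.024, 0.154], 'width': 60.132}
[([520.0, 254.0, 151.0], 0.66)]
tamper_center [([520.0, 254.0, 151.0], 0.66)]
scraper_center [([445.0, 249.0, 198.0], 0.5)]
lid_handle [([740.0, -304.0, 288.0], 0.58)]
jar0_center [([516.0, 2.0, 63.0], 0.83), ([514.0, 509.0, 55.0], 0.66)]
jar1_center [([509.0, 510.0, 53.0], 0.85), ([462.0, -505.0, 57.0], 0.27)]
jar2_center [([463.0, -501.0, 55.0], 0.88), ([739.0, -304.0, 291.0], 0.7)]
mouth [([520.0, 258.0, 150.0], 0.73)]
tamper_center []
scraper_center [([551.0, -268.0, 60.0], 0.85), ([511.0, 507.0, 53.0], 0.4)]
lid_handle [([737.0, -302.0, 283.0], 0.83)]
jar0_center [([516.0, 4.0, 61.0], 0.69)]
jar1_center [([513.0, 509.0, 53.0], 0.85)]
jar2_center [([458.0, -501.0, 54.0], 0.84)]
mouth []
```

View pics/s20.png

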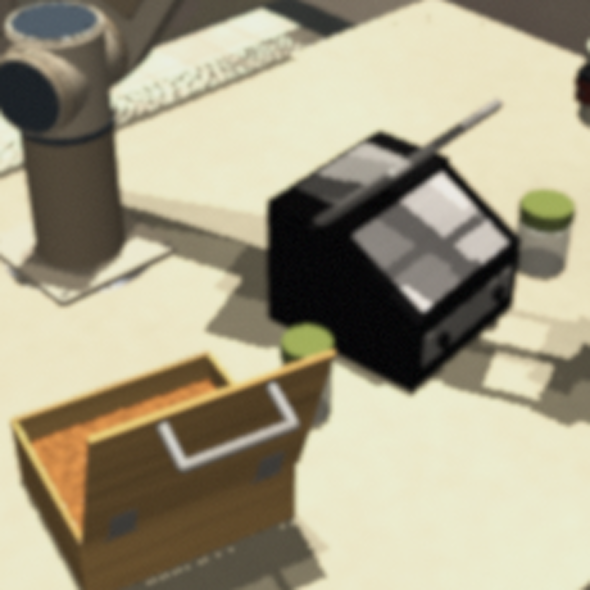

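```bash
python3 - <<'E'
import cv2,numpy as np
a=cv2.imread('pics/scene0.png')[130:240,290:420];b=cv2.imread('pics/fs20.png')[130:240,290:420]
cv2.imwrite('pics/cmp.png',np.vstack([cv2.resize(x,None,fx=5,fy=2.7*1,interpolation=2) for x in(a,b)]))
cv2.imwrite('pics/cmp.png',np.hstack([cv2.resize(x,None,fx=3,fy=3,interpolation=2) for x in(a,b)]))
E
```

```text
(no output)
```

View pics/cmp.png

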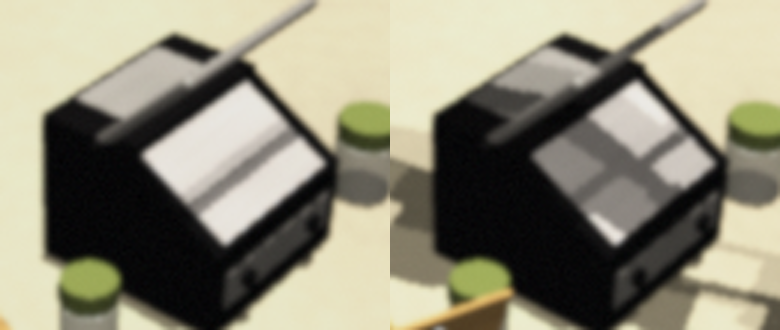

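```bash
python3 -c "
from h import *
st(); print(workorder.close_job())"
```

```text
{'t': 29.55, 'qpos': [0.435, 0.583, 1.065, -0.0, 1.494, -1.322], 'ee_pos': [708.889, 342.599, 358.311], 'orientation': [-0.146, 1.566, 0.146], 'ft_force': [-0.377, -0.189, -0.239], 'width': 59.846}
the job is handed in; nothing more can be done
None
```

The tamper is in the steriliser with the flap shut and the chest's lid standing open. I handed the job in at 29.6 s of the 64 s allowed; no verdict is reported.

**What I did**
- I swung the lid over by its handle to the stop and let go, then gripped the tamper by its square end and lifted it out.
- The moves cannot tilt the tool, so I pushed the tamper up against the underside of the grab bar. That pivoted it about 45° nose-down in the fingers, and I pushed it through the flap from in front of the bar.
- When released it stuck upright with its tail out of the opening. I gripped it again, moved it sideways, and tipped it over with a finger until it dropped in.

**Last checks**
- **Flap:** the picture before handing in shows it flush, with the same outline as at the start.
- **Lid:** the handle is at about (738, -303, 285), where it was just after I let the lid go, so the lid is still open.
- **Scraper:** the top camera finds it in the chest at about (551, -268, 60). The other camera cannot see it there.
- **Jars:** all three are within about 5 mm of where they stood at the start.
- **Robot:** clear of everything, with almost no wrist force.

**Doubts**
- **Tamper hidden:** I could not see it inside, so its rest pose is inferred from its drop and the flush flap. The one report of it, at the mouth (520, 254, 151), I took as false because no tamper shows there.
- **High finger load:** on the last sideways push the outer finger jammed against the opening's side edge and the wrist force read about 62 N. That is under the 120 N wrist limit. It was most likely the finger and not the gripper's body that pressed, so the 40 N limit should not apply.

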